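Swing the displacement sensor over the red-based column

ROBOT

A 6-joint arm with a two-finger parallel gripper is mounted at the origin on the work surface. World frame = base frame: x ahead of the robot, y to its left, z up, the work surface at z = 0. Lengths are in m, angles in rad, forces in N, time in s.
With the tool pointing down it reaches from about 0.325 to 1 m from the base axis. Payload 5.1 kg.
Tool frame: the origin (TCP) lies at the very end of the fingers, on their centre line; the grasp point (between the pads) lies 19 mm behind it (tcp_to_grasp is the distance from the TCP to the grasp point, in m); z points along the fingers, y is the direction in which the jaws open and shut (so a half turn about z gives the same grasp; the last joint's range is limited). The gripper opens to 85 mm and grips with 20 to 120 N. Pads are 22 mm wide; open, the fingers measure 114 mm over their backs; the gripper's body (76 mm by 85 mm) begins 54 mm behind the grasp point. The pads swing forward as they close: fully open they stand 13 mm farther back than shut.
Start: joints at [1.158, 0.124, 1.65, -0, 1.367, -0.083], TCP at [0.211, 0.615, 0.231] pointing down, gripper open.
Joint ranges: [-2.61, 2.61], [-1.02, 2.33], [0.03, 2.71], [-1.35, 4.49], [0.32, 2.68], [-2.91, 2.91]. Speed limits (rad/s): [2.57, 2.57, 3.14, 3.14, 3.14, 3.14].

INTERFACE

Orientations are given as a unit quaternion [x, y, z, w].
In Python, from workcell import sense, camera, hand_in, masks_of, landmark_of, tcp_to_grasp gives the robot as it stands.
- The arm moves only by the tool apply_moves, never from a script. Its argument "moves" is a list that holds one entry, the list of rows, each a list of 7 numbers: the turn, a rotation vector about the tool's x, y, z in degrees, then the shift along the tool's x, y, z in m, then the opening in per cent of the stroke, from 0 (shut) to 100 (fully open). A call has 1 to 8 rows; each row shifts and turns the pose as measured when the row begins, along the tool's axes as they then stand; what a row does not reach is not made up. A row lasts 1/8 s, in which the tool goes at most 62.5 mm and 10.7 degrees, less where a joint would pass 70% of its speed; a pose out of reach is approached as far as the arm can. A call with a gripper value outside its range is refused whole. The fingers move at their own pace and stop on an object; the grip force is fixed at half the most. Time passes only in rows, so rows that do not move let the fingers close. It gives the time, the measured TCP pose, the force and the opening at its end, in the units of the state.
- sense(): the state, without advancing time (a new reading comes with each control period).
- camera(name): name is "scene" or "side" or "wrist"; returns a dict with "image" (400x640x3 uint8, red, green, blue), "fov_y" (degrees; the focal length in pixels is half the picture's height over the tangent of half this angle, whatever the lens; pixels are square), "cx", "cy" (the principal point, pixels), "distortion" ([k1, k2, p1, p2, k3] as OpenCV has them; the pictures are not rectified), "world_from_camera" (4x4, takes a point from camera to world coordinates). Camera axes: x right, y down, z forward; pixel columns grow to the right and rows downward; lengths in m; the calibration is good to about 2 mm. A picture is of the moment at which its call begins. There is no depth.
- hand_in(): hands the job in, once; it reports no verdict.
Trained networks look in the newest picture that a camera, given by its name, has taken for a name from the list of things; names that differ only in an ending like _2 or _b are one class to them, and where a whole thing is asked for, a point or a joint stands for the part that bears it (a point fixed in the world has none). Each returns a list of dicts, best first, with "p" (0 to 1); they miss things now and then, are a little off and sometimes report something else, mostly with a low value. They report only what shows in the picture. A call takes as long as a camera call. They do not tell look-alikes from the thing itself.
- masks_of(target, camera): "pixels" (400x640 bool, what is visible of it).
- landmark_of(target, camera): "centre" ([x, y, z] in m, in world coordinates, good to about 4 mm: a listed point, or the origin of a listed thing).
The state is a dict: "clock": time; "qpos": joint angles; "qvel": joint speeds; "joint_efforts": joint torques, N m; "tcp_pos": TCP position; "orientation": TCP orientation; "wrist_force": force on the tool from outside, world axes, zero at the start; "wrist_torque": the same for the moment, N m; "opening": finger opening in m.
Only numpy, scipy, OpenCV 4.12 (cv2) and the standard library are available. Lean on these libraries where they do the work, as an engineer would, in place of code of your own. Each camera call takes 0.05 s, during which the arm holds its last target.

TASK

On the calibration bench, swing the yellow displacement sensor round on its boom until it hangs centred over the brass column in the red base, then let go so that it stays there.

Things in the scene. Friction and masses are not known exactly. Their poses are not given: they have to be found in the camera images.
- boom (a joint): Swing of the sensor boom about the stand's vertical post, rad. 0: boom along the stand's own -x; positive is counter-clockwise from above; stops at -1.3 and 1.3. Friction-held: stays where released, turns at about 2 N sideways at the knob. Rod 14 mm thick, axis 185 mm above the bench, runs 75 mm past the post. Head: yellow box 60 x 46 mm, 160 to 205 mm above the bench, black lens below to 150 mm.
- boom_knob (a point): Middle of the black round knob standing upright on top of the yellow sensor head: 24 mm diameter, 55 mm tall, from 205 to 260 mm above the bench (this point at 232.5 mm). Exactly above the sensor's lens, 240 mm from the post axis. Rigid with the boom; can be pinched from above.
- stand: Stand fixed to the bench: dark round base 150 mm in diameter, 34 mm tall, with a steel post 18 mm in diameter up to 265 mm. Origin: on the post axis (the boom's swing axis) at bench height. Its yaw varies; its -x side faces roughly towards the robot.
- red_column: Target: fixed brass column, 50 mm diameter, top 123 mm above the bench, in a red round base 84 x 22 mm tall. Origin: on its axis at bench height, 240 mm (within 12) from the post axis; the sensor passes 27 mm above. Two like columns stand on the same arc about 170 mm apart (brass in black base, steel in blue base), in any order. A weight case and a wrench lie off the arc, nearer the robot.
There are look-alikes about, which are no part of the job. Leave any green look-alike of the red_column alone.

How it is judged:
By the outcome, as a careful person would: the job done as asked, in the order asked, and still so for the second after the job is handed in, with the robot touching nothing.
It also fails if it takes over 35 s, if anything falls off the work surface, if the arm or the gripper's body presses on something with over 40 N, if the wrist force passes 120 N, or if a joint passes its speed limit or range.

## Working session

There is one attempt and no reset: what is moved stays moved. The work goes in short steps, Python scripts to look and compute and a tool call to move; the robot and the scene stay as the last step left them, time stands still between calls to the robot, and variables do not carry over. Pictures are saved under pics/ and viewed, and the job is handed in when it is done.

Besides the shell and the picture viewer there is one more tool, called after "Call:" as a command line: name --argument value ..., lists and objects as JSON in quotes. apply_moves: Moves the arm, as the interface text tells. Its arguments: {"type":"object","properties":{"moves":{"type":"array","items":{"type":"array","items":{"type":"array","items":{"type":"number"}}}}},"required":["moves"]}

```bash
mkdir -p pics
python3 - <<'E'
from workcell import *
import cv2
s=sense();print(s['clock'],s['tcp_pos'],s['orientation'],s['opening'],tcp_to_grasp)
for n in ['scene','side']:
    c=camera(n);cv2.imwrite(f'pics/{n}0.png',c['image'][:,:,::-1])
    for t in ['boom_knob','stand','red_column']:
        print(n,t,[(round(d['p'],2),[round(float(v),4) for v in d['centre']]) for d in landmark_of(t,n)])
E
```

```text
0.0 [0.21028406 0.61440335 0.23004464] [ 1.64156432e-01  9.86433770e-01 -1.00923802e-03 -2.54054171e-04] 0.08548269018220196 0.0187
scene boom_knob [(0.69, [0.5399, -0.1942, -0.0017]), (0.59, [0.4978, -0.0875, 0.2345])]
scene stand [(0.65, [0.7347, -0.0558, 0.0013])]
scene red_column [(0.72, [0.5387, -0.3285, -0.003]), (0.63, [0.3975, -0.196, 0.0061]), (0.59, [0.5412, -0.1935, 0.0017]), (0.57, [0.8016, -0.2357, 0.0002]), (0.56, [0.6691, -0.323, -0.0046])]
side boom_knob [(0.75, [0.4917, -0.0911, 0.2337])]
side stand [(0.55, [0.7399, -0.0551, 0.0032])]
side red_column [(0.97, [0.5355, -0.1923, 0.0002]), (0.84, [0.3948, -0.1924, -0.0003]), (0.77, [0.5429, -0.3316, -0.0003]), (0.76, [0.6667, -0.3231, 0.0007])]
```

View pics/scene0.png

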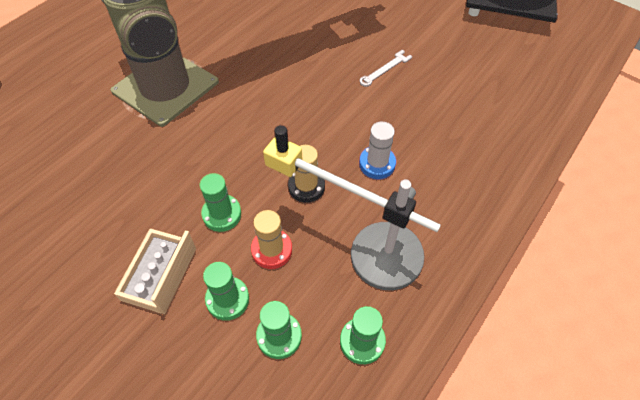

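View pics/side0.png

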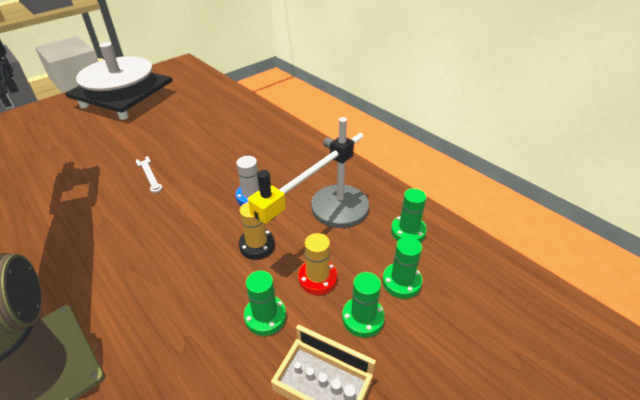

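The red-based brass column is at about pixel (270,230) in the scene view and (317,265) in the side view. The knob is over the black base at (281,140) in the scene view. I'll refine the positions by triangulating masks.

```bash
cat > h.py <<'E'
from workcell import *
import cv2, numpy as np
from scipy.optimize import least_squares
def K(c):
    f=c['image'].shape[0]/2/np.tan(np.radians(c['fov_y'])/2)
    return np.array([[f,0,c['cx']],[0,f,c['cy']],[0,0,1]])
def proj(c,P):
    M=np.linalg.inv(c['world_from_camera']);
    r,_=cv2.Rodrigues(M[:3,:3])
    return cv2.projectPoints(np.atleast_2d(np.float64(P)),r,M[:3,3],K(c),np.array(c['distortion']))[0][:,0]
def plane(c,uv,z):
    n=cv2.undistortPoints(np.float64([[uv]]),K(c),np.array(c['distortion']))[0,0]
    W=np.array(c['world_from_camera']);d=W[:3,:3]@[n[0],n[1],1];o=W[:3,3]
    return o+d*(z-o[2])/d[2]
def cylmask(c,x,y,parts):
    m=np.zeros(c['image'].shape[:2],np.uint8);a=np.linspace(0,2*np.pi,60)
    for r,z0,z1 in parts:
        P=np.array([[x+r*np.cos(t),y+r*np.sin(t),z] for z in (z0,z1) for t in a])
        cv2.fillConvexPoly(m,cv2.convexHull(np.round(proj(c,P)).astype(np.int32)),1)
    return m>0
def fit(c,mask,x,y,parts):
    best=None
    for st in (.004,.0015,.0007):
        for dx in range(-4,5):
            for dy in range(-4,5):
                m=cylmask(c,x+dx*st,y+dy*st,parts);i=(m&mask).sum()/(m|mask).sum()
                if best is None or i>best[0]: best=(i,x+dx*st,y+dy*st)
        _,x,y=best
    return [round(float(v),4) for v in best]
E
cat > m.py <<'E'
from h import *
for n in ['scene','side']:
    c=camera(n);h=cv2.cvtColor(c['image'],cv2.COLOR_RGB2HSV).astype(int)
    for d in masks_of('red_column',n):
        m=d['pixels'];k=c['image'][m].mean(0);ys,xs=np.nonzero(m)
        print(n,'col',round(d['p'],2),k.round(),xs.mean().round(),ys.mean().round(),end=' ')
        hs=h[m]; red=((hs[:,0]<6)|(hs[:,0]>174))&(hs[:,1]>180)
        print('redfrac',red.mean().round(2))
        if red.mean()>.15 : print('  FIT',fit(c,m,.538,-.193,[(.042,0,.022),(.025,0,.123)]))
    print(n,'knob',[(round(d['p'],2),d['centre'].round(4) if hasattr(d['centre'],'round') else d['centre']) for d in landmark_of('boom_knob',n)])
    # dark knob pixels
    L=[d['centre'] for d in landmark_of('boom_knob',n) if abs(d['centre'][2]-.2325)<.02]
    if L:
        u=proj(c,L[0])[0];V=c['image'].max(2)<60
        _,lab=cv2.connectedComponents(V.astype(np.uint8));l=lab[int(u[1]),int(u[0])];
        if l: print('  knobFIT',(lab==l).sum(),fit(c,lab==l,L[0][0],L[0][1],[(.012,.205,.26)]))
    print(n,'stand',[(round(d['p'],2),d['centre']) for d in landmark_of('stand',n)])
print(sense()['clock'])
E
python3 m.py
```

```text
scene col 0.98 [207. 141. 106.] 270.0 241.0 redfrac 0.04
scene col 0.78 [125. 198. 136.] 277.0 331.0 redfrac 0.0
scene col 0.75 [123. 196. 134.] 363.0 337.0 redfrac 0.0
scene col 0.63 [111. 182. 122.] 224.0 293.0 redfrac 0.0
scene col 0.59 [ 97. 169. 109.] 218.0 204.0 redfrac 0.0
scene col 0.28 [166. 159. 132.] 340.0 181.0 redfrac 0.0
scene knob [(0.92, [0.4966, -0.0898, 0.2322])]
  knobFIT 193 [0.4696, 0.4996, -0.0918]
scene stand [(0.71, [0.7339, -0.0564, -0.0003])]
side col 0.94 [ 33. 167.  70.] 404.0 270.0 redfrac 0.0
side col 0.81 [ 34. 163.  69.] 411.0 216.0 redfrac 0.0
side col 0.7 [ 37. 169.  72.] 263.0 305.0 redfrac 0.0
side col 0.67 [199. 112.  45.] 318.0 266.0 redfrac 0.31
  FIT [0.9219, 0.5427, -0.1923]
side col 0.6 [ 32. 174.  73.] 364.0 307.0 redfrac 0.0
side knob [(0.6, [0.4933, -0.0877, 0.2355])]
  knobFIT 214 [0.5418, 0.4983, -0.0882]
side stand [(0.6, [0.5374, -0.1919, 0.0026]), (0.59, [0.7384, -0.0547, 0.0005])]
0.9
```

```bash
cat > go.py <<'E'
import sys
from h import *
from scipy.spatial.transform import Rotation as Ro
x,y,z,yaw=map(float,sys.argv[1:5])  # yaw deg of tool y axis
s=sense();R=Ro.from_quat(s['orientation']).as_matrix()
d=np.array([x,y,z])-s['tcp_pos'];yn=np.degrees(np.arctan2(R[1,1],R[0,1]))
print(s['clock'],'tcp',s['tcp_pos'].round(4),'tooly',yn.round(2),'tilt',R[:,2].round(3),'F',np.round(s['wrist_force'],1),'open',s['opening'])
print('tool shift',(R.T@d).round(4),'turn z',round(float(-((yaw-yn+180)%360-180)),2))
E
python3 go.py 0.497 -0.089 0.31 98
```

```text
0.9 tcp [0.2105 0.6149 0.2313] tooly 71.1 tilt [ 0. -0. -1.] F [ 0.  -1.4  0.3] open 0.08528425697357397
tool shift [-0.499  -0.5732 -0.0787] turn z -26.9
```

Call:
apply_moves --moves '[[[0,0,-9,0,0,-0.04,100],[0,0,-9,0,0,-0.04,100],[0,0,-9,0,0,-0.03,100]]]'

```text
clock: 1.27
tcp_pos: [0.2099, 0.6135, 0.3393]
orientation: [-0.078, 0.997, -0.004, -0.002]
wrist_force: [0.3, -0.1, -0.2]
opening: 0.0852
```

```bash
python3 go.py 0.497 -0.089 0.32 98
```

```text
1.275 tcp [0.2099 0.6135 0.3393] tooly 98.96 tilt [-0.003 -0.008 -1.   ] F [ 0.3 -0.1 -0.2] open 0.08521254058792606
tool shift [-0.1743 -0.7384  0.0239] turn z 0.96
```

Call:
apply_moves --moves '[[[0,0,0,-0.013,-0.057,0,100],[0,0,0,-0.013,-0.057,0,100],[0,0,0,-0.013,-0.057,0,100],[0,0,0,-0.013,-0.057,0,100],[0,0,0,-0.013,-0.057,0,100],[0,0,0,-0.013,-0.057,0,100],[0,0,0,-0.013,-0.057,0,100],[0,0,0,-0.013,-0.057,0,100]]]'

```text
clock: 2.28
tcp_pos: [0.3886, 0.1714, 0.3459]
orientation: [-0.083, 0.997, -0.0, 0.003]
wrist_force: [0.5, 0.1, -0.3]
opening: 0.0852
```

```bash
python3 go.py 0.497 -0.089 0.32 98
```

```text
2.275 tcp [0.3886 0.1714 0.3459] tooly 99.53 tilt [ 0.006  0.    -1.   ] F [ 0.5  0.1 -0.3] open 0.08515093292895264
tool shift [-0.0636 -0.2748  0.0265] turn z 1.53
```

Call:
apply_moves --moves '[[[0,0,0.5,-0.013,-0.055,0,100],[0,0,0.5,-0.013,-0.055,0,100],[0,0,0.5,-0.013,-0.055,0,100],[0,0,0,-0.013,-0.055,0,100],[0,0,0,-0.01,-0.05,0,100],[0,0,0,0,0,0,100]]]'

```text
clock: 3.02
tcp_pos: [0.4922, -0.0988, 0.3479]
orientation: [-0.066, 0.998, -0.0, 0.005]
wrist_force: [0.5, 1.3, -0.1]
opening: 0.0853
```

```bash
python3 go.py 0.497 -0.089 0.32 98
cat > k.py <<'E'
from h import *
import sys
for n in ['scene','side','wrist']:
    c=camera(n);cv2.imwrite(f'pics/{n}{sys.argv[1]}.png',c['image'][:,:,::-1])
    for t in ['boom_knob','red_column','stand']:
        print(n,t,[(round(d['p'],2),np.round(d['centre'],4)) for d in landmark_of(t,n)])
    if n!='wrist':
      for d in masks_of('red_column',n):
        m=d['pixels'];k=c['image'][m].mean(0)
        if k[0]>k[1]+40: print('  FIT',fit(c,m,.538,-.193,[(.042,0,.022),(.025,0,.123)]))
E
python3 k.py 1
```

```text
3.025 tcp [ 0.4922 -0.0988  0.3479] tooly 97.61 tilt [ 0.011  0.001 -1.   ] F [ 0.5  1.3 -0.1] open 0.08533324254526355
tool shift [-0.0058  0.0091  0.028 ] turn z -0.39
scene boom_knob [(0.79, array([ 0.4942, -0.0902,  0.2356]))]
scene red_column [(0.84, array([ 0.3977, -0.1943,  0.005 ])), (0.79, array([ 0.6736, -0.3253, -0.0016])), (0.78, array([ 0.5404, -0.1934, -0.0022])), (0.73, array([ 0.8029, -0.2341, -0.0014])), (0.64, array([ 0.538 , -0.3276,  0.0008])), (0.49, array([ 0.4989, -0.0878,  0.2333]))]
scene stand [(0.89, array([ 7.358e-01, -5.540e-02,  2.000e-04]))]
  FIT [0.8984, 0.5403, -0.1909]
side boom_knob [(0.88, array([ 0.4961, -0.0879,  0.2302]))]
side red_column [(0.89, array([ 0.7993, -0.2327,  0.0013])), (0.71, array([ 0.6665, -0.3225, -0.0012])), (0.69, array([ 0.539 , -0.1913, -0.0008])), (0.68, array([ 0.5414, -0.3291,  0.    ])), (0.58, array([ 0.3952, -0.194 , -0.0004]))]
side stand [(0.78, array([ 7.385e-01, -5.480e-02, -2.000e-04]))]
  FIT [0.9177, 0.5426, -0.1922]
wrist boom_knob [(0.64, array([ 0.4956, -0.0874,  0.2317]))]
wrist red_column [(0.87, array([ 0.5396, -0.3282,  0.0024])), (0.67, array([ 0.5409, -0.1934, -0.0032])), (0.66, array([ 0.8045, -0.2314, -0.0046])), (0.64, array([ 0.6686, -0.3234,  0.0007])), (0.63, array([ 0.3966, -0.1961,  0.0018]))]
wrist stand [(0.8, array([ 0.7356, -0.0569, -0.0035]))]
```

Call:
apply_moves --moves '[[[0,0.6,0,-0.004,0.009,0,100],[0,0,0,0,0,0.03,100],[0,0,0,0,0,0,100]]]'

```text
clock: 4.1
tcp_pos: [0.4952, -0.085, 0.3184]
orientation: [-0.069, 0.998, -0.0, 0.001]
wrist_force: [-1.3, 0.1, -0.6]
opening: 0.0851
```

```bash
python3 go.py 0.4955 -0.089 0.218 98
```

```text
4.1 tcp [ 0.4952 -0.085   0.3184] tooly 97.91 tilt [ 0.002 -0.001 -1.   ] F [-1.3  0.1 -0.6] open 0.0850623515617433
tool shift [ 0.0004 -0.0039  0.1004] turn z -0.09
```

View pics/wrist1.png

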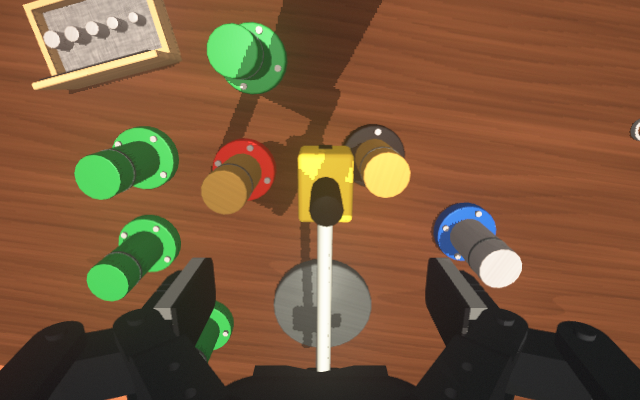

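The wrist view shows the knob at (325,200), midway between the fingers, and the red column just to its left at (235,180). Next I descend.

Call:
apply_moves --moves '[[[0,0,0,0,-0.003,0.03,100],[0,0,0,0,0,0.03,100],[0,0,0,0,0,0.03,100],[0,0,0,0,0,0.006,100],[0,0,0,0,0,0,100]]]'

```text
clock: 4.72
tcp_pos: [0.5, -0.0879, 0.2282]
orientation: [-0.069, 0.998, -0.002, 0.006]
wrist_force: [-0.1, 0.7, 0.3]
opening: 0.0853
```

```bash
python3 go.py 0.4955 -0.089 0.22 98;python3 k.py 2 | grep knob
```

```text
4.725 tcp [ 0.5    -0.0879  0.2282] tooly 97.95 tilt [ 0.011 -0.003 -1.   ] F [-0.1  0.7  0.3] open 0.08526920449012702
tool shift [ 0.0047 -0.0005  0.0082] turn z -0.05
scene boom_knob [(0.7, array([ 0.4968, -0.0882,  0.2332]))]
side boom_knob [(0.94, array([ 0.4945, -0.0892,  0.2321]))]
wrist boom_knob [(0.62, array([ 0.4963, -0.0889,  0.23  ]))]
```

View pics/side2.png

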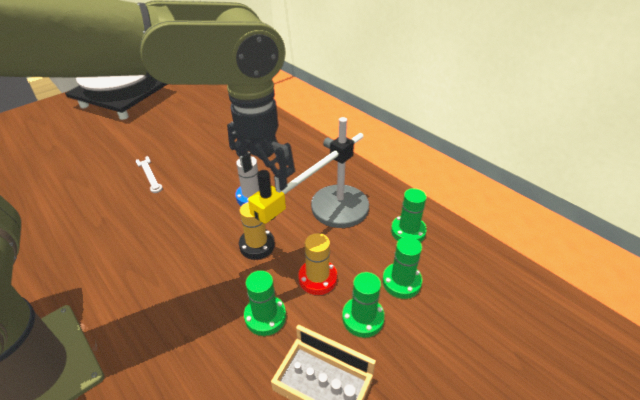

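The side view shows the knob (264,185) between the open fingers. I correct the small tilt and x offset, then close.

Call:
apply_moves --moves '[[[0,0.5,0,0.004,0,0.006,100],[0,0,0,0,0,0,0],[0,0,0,0,0,0,0],[0,0,0,0,0,0,0],[0,0,0,0,0,0,0],[0,0,0,0,0,0,0]]]'

```text
clock: 6.18
tcp_pos: [0.495, -0.0886, 0.2203]
orientation: [-0.069, 0.998, -0.002, -0.0]
wrist_force: [-0.3, -0.6, -0.1]
opening: 0.0226
```

```bash
python3 go.py 0.4955 -0.089 0.22 98; python3 k.py 3 | grep knob
```

```text
6.175 tcp [ 0.495  -0.0886  0.2203] tooly 97.93 tilt [ 0.    -0.004 -1.   ] F [-0.3 -0.6 -0.1] open 0.02260643468134897
tool shift [-0.0004 -0.0005  0.0003] turn z -0.07
scene boom_knob [(0.95, array([ 0.4983, -0.088 ,  0.2346]))]
side boom_knob [(0.6, array([ 0.496 , -0.0876,  0.2321]))]
wrist boom_knob [(0.73, array([ 0.4954, -0.0843,  0.2314]))]
```

Call:
apply_moves --moves '[[[0,0,-3,-0.0003,-0.0126,0,0],[0,0,-3,-0.0003,-0.0126,0,0],[0,0,-3,-0.0003,-0.0126,0,0],[0,0,-3,-0.0003,-0.0126,0,0],[0,0,0,0,0,0,0]]]'

```text
clock: 7.5
tcp_pos: [0.5066, -0.1384, 0.2203]
orientation: [-0.175, 0.985, -0.002, -0.001]
wrist_force: [0.7, -1.4, -0.3]
opening: 0.0228
```

```bash
python3 go.py 0.539 -0.193 0.22 125; python3 k.py 4
```

```text
7.5 tcp [ 0.5066 -0.1384  0.2203] tooly 110.15 tilt [-0.001 -0.004 -1.   ] F [ 0.7 -1.4 -0.3] open 0.022801700238214165
tool shift [-0.0116 -0.0624  0.0005] turn z -14.85
scene boom_knob [(0.83, array([ 0.5082, -0.1364,  0.2353]))]
scene red_column [(0.84, array([ 0.5406, -0.1911, -0.0018])), (0.83, array([ 0.3983, -0.1978,  0.0038])), (0.78, array([ 0.5436, -0.3306, -0.0036])), (0.74, array([ 0.8033, -0.2376,  0.0022])), (0.64, array([ 0.6676, -0.3247, -0.0025]))]
scene stand [(0.66, array([ 7.344e-01, -5.550e-02,  1.000e-04]))]
side boom_knob [(0.69, array([ 0.5062, -0.1349,  0.2331]))]
side red_column [(0.96, array([ 0.5423, -0.33  , -0.0027])), (0.79, array([ 0.5366, -0.1929,  0.0011])), (0.75, array([ 0.3971, -0.1893, -0.0004])), (0.67, array([ 0.7985, -0.2363,  0.0038])), (0.59, array([ 6.668e-01, -3.213e-01,  5.000e-04]))]
side stand [(0.68, array([ 0.7398, -0.0536,  0.0011]))]
  FIT [0.9353, 0.5405, -0.193]
wrist boom_knob [(0.57, array([ 0.5064, -0.1367,  0.2324])), (0.34, array([ 0.7382, -0.0583, -0.0024]))]
wrist red_column [(0.93, array([ 0.6682, -0.3219,  0.0009])), (0.91, array([ 0.5396, -0.1941, -0.0044])), (0.85, array([ 0.5402, -0.3296,  0.0041])), (0.71, array([ 0.3972, -0.1925,  0.0019])), (0.48, array([ 0.7987, -0.2304, -0.0039]))]
wrist stand [(0.59, array([ 0.7367, -0.0567, -0.004 ]))]
```

Call:
apply_moves --moves '[[[0,0,-3,-0.0003,-0.0126,0,0],[0,0,-3,-0.0003,-0.0126,0,0],[0,0,-3,-0.0003,-0.0126,0,0],[0,0,-3,-0.0003,-0.0126,0,0],[0,0,0,0,0,0,0],[0,0,0,0,0,0,0]]]'

```text
clock: 8.95
tcp_pos: [0.5278, -0.1836, 0.2204]
orientation: [-0.279, 0.96, -0.001, -0.003]
wrist_force: [-0.7, -2.5, -0.2]
opening: 0.0224
```

```bash
python3 go.py 0.5395 -0.1925 0.22 125; python3 k.py 5
```

```text
8.95 tcp [ 0.5278 -0.1836  0.2204] tooly 122.4 tilt [-0.005 -0.003 -1.   ] F [-0.7 -2.5 -0.2] open 0.022361375826965717
tool shift [-0.0051 -0.0138  0.0003] turn z -2.6
scene boom_knob [(0.57, array([ 0.5328, -0.1843,  0.2341]))]
scene red_column [(0.87, array([ 0.4023, -0.1928,  0.0026])), (0.85, array([ 8.023e-01, -2.339e-01,  4.000e-04])), (0.76, array([ 0.542 , -0.1916, -0.0015])), (0.76, array([ 0.6701, -0.3237, -0.0021])), (0.63, array([ 0.5415, -0.3289, -0.0007]))]
scene stand [(0.9, array([ 7.32e-01, -5.70e-02, -7.00e-04]))]
side boom_knob [(0.85, array([ 0.5276, -0.1809,  0.2336]))]
side red_column [(0.92, array([ 6.667e-01, -3.223e-01,  6.000e-04])), (0.83, array([ 0.5433, -0.3307,  0.0016])), (0.82, array([ 0.7991, -0.2365,  0.0013])), (0.79, array([ 0.5391, -0.1936,  0.0031])), (0.73, array([ 0.3978, -0.1918, -0.0023]))]
side stand [(0.67, array([ 0.7377, -0.0546,  0.0041]))]
  FIT [0.8642, 0.5426, -0.1922]
wrist boom_knob [(0.9, array([ 0.5286, -0.1831,  0.2306]))]
wrist red_column [(0.9, array([ 0.6689, -0.3243,  0.0013])), (0.67, array([ 0.5429, -0.195 , -0.0021])), (0.65, array([ 0.5383, -0.3254,  0.0031]))]
wrist stand [(0.84, array([ 0.7353, -0.0574, -0.0043]))]
```

View pics/side5.png

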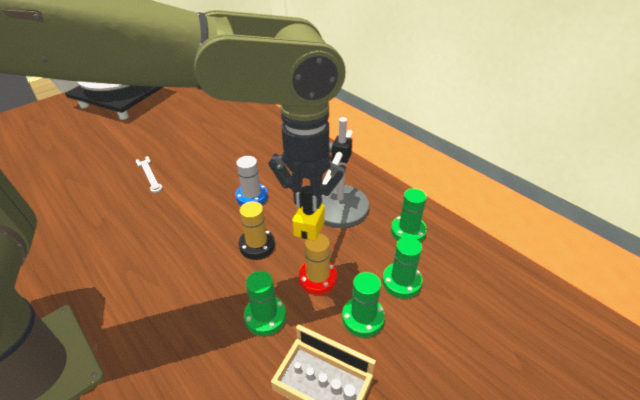

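The sensor is a little short of the red column, by about 3.3° or 14 mm.

Call:
apply_moves --moves '[[[0,0,-1.7,-0.001,-0.007,0,0],[0,0,-1.7,-0.001,-0.007,0,0],[0,0,0,0,0,0,0],[0,0,0,0,0,0,0]]]'

```text
clock: 10.15
tcp_pos: [0.5357, -0.1962, 0.2204]
orientation: [-0.309, 0.951, -0.001, -0.006]
wrist_force: [-1.8, -2.3, -0.3]
opening: 0.0223
```

```bash
python3 go.py 0.5395 -0.1925 0.22 125; python3 k.py 6
```

```text
10.15 tcp [ 0.5357 -0.1962  0.2204] tooly 126.02 tilt [-0.01  -0.005 -1.   ] F [-1.8 -2.3 -0.3] open 0.022279180161413368
tool shift [-0.0052  0.0007  0.0003] turn z 1.02
scene boom_knob [(0.94, array([ 0.5391, -0.1911,  0.2327]))]
scene red_column [(0.93, array([ 0.5408, -0.1944, -0.0021])), (0.83, array([ 8.041e-01, -2.346e-01, -6.000e-04])), (0.7, array([ 0.3991, -0.1948,  0.0065])), (0.64, array([ 0.5438, -0.3278, -0.0016])), (0.58, array([ 0.6685, -0.3226, -0.0016]))]
scene stand []
  FIT [0.8481, 0.542, -0.1923]
side boom_knob [(0.74, array([ 0.5364, -0.1918,  0.2346]))]
side red_column [(0.91, array([ 0.5361, -0.1936,  0.0012])), (0.9, array([ 0.7978, -0.2347,  0.0039])), (0.74, array([ 5.431e-01, -3.299e-01, -4.000e-04])), (0.71, array([ 0.3974, -0.1942, -0.0019])), (0.66, array([ 0.6702, -0.322 ,  0.0015])), (0.31, array([ 0.7382, -0.0556, -0.001 ]))]
side stand [(0.67, array([ 0.7375, -0.0533,  0.0032]))]
  FIT [0.8697, 0.5412, -0.1937]
wrist boom_knob [(0.6, array([ 0.5352, -0.1943,  0.2332]))]
wrist red_column [(0.91, array([ 0.6689, -0.3209,  0.0021])), (0.74, array([ 0.3962, -0.194 ,  0.0006])), (0.65, array([ 0.8013, -0.2331, -0.0009])), (0.63, array([ 0.5408, -0.1905, -0.0029])), (0.59, array([ 5.402e-01, -3.286e-01, -1.000e-04]))]
wrist stand [(0.58, array([ 0.7396, -0.0588, -0.0034]))]
```

View pics/scene6.png

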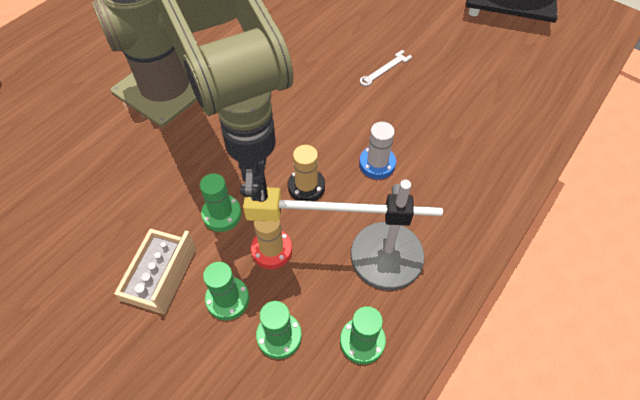

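Within measurement error the knob is over the column. I release and retreat.

Call:
apply_moves --moves '[[[0,0,0,0,0,0,100],[0,0,0,0,0,0,100],[0,0,0,0,0,0,100],[0,0,0,0,0,0,100],[0,0,0,0,0,-0.03,100],[0,0,0,0,0,-0.04,100],[0,0,0,0,0,-0.04,100],[0,0,0,0,0,0,100]]]'

```text
clock: 11.85
tcp_pos: [0.5363, -0.1926, 0.3322]
orientation: [-0.312, 0.95, 0.003, -0.007]
wrist_force: [0.2, 0.3, -0.8]
opening: 0.0853
```

```bash
python3 go.py 0.5395 -0.1925 0.22 125; python3 k.py 7;python3 m.py | grep knob
```

```text
11.85 tcp [ 0.5363 -0.1926  0.3322] tooly 126.31 tilt [-0.015  0.002 -1.   ] F [ 0.2  0.3 -0.8] open 0.08525421482029502
tool shift [-0.0038 -0.003   0.1121] turn z 1.31
scene boom_knob [(0.7, array([ 0.5376, -0.1943,  0.2323]))]
scene red_column [(0.95, array([ 8.036e-01, -2.346e-01, -7.000e-04])), (0.72, array([ 6.720e-01, -3.236e-01, -1.000e-04])), (0.72, array([ 0.3993, -0.1964,  0.0005])), (0.65, array([ 5.411e-01, -1.916e-01, -4.000e-04])), (0.59, array([ 0.5424, -0.3266, -0.0034]))]
scene stand [(0.83, array([ 0.7365, -0.0577,  0.0037]))]
  FIT [0.79, 0.5422, -0.1953]
side boom_knob [(0.69, array([ 0.5348, -0.1893,  0.2307]))]
side red_column [(0.89, array([ 0.5424, -0.329 , -0.0014])), (0.79, array([ 0.5377, -0.1932,  0.001 ])), (0.79, array([ 0.7963, -0.2396,  0.0029])), (0.68, array([ 3.941e-01, -1.943e-01,  1.000e-04])), (0.63, array([ 6.677e-01, -3.211e-01, -2.000e-04]))]
side stand [(0.63, array([ 0.7381, -0.0558,  0.0022]))]
  FIT [0.8974, 0.5419, -0.1945]
wrist boom_knob [(0.87, array([ 0.5333, -0.1951,  0.232 ])), (0.43, array([ 0.5415, -0.1908, -0.0032]))]
wrist red_column [(0.96, array([ 0.8014, -0.2299, -0.0031])), (0.87, array([ 0.543 , -0.1925, -0.0021])), (0.83, array([ 0.6676, -0.3236,  0.0011])), (0.79, array([ 0.3976, -0.1918,  0.0023]))]
wrist stand [(0.88, array([ 0.7351, -0.0597, -0.0023]))]
scene knob [(0.94, [0.5382, -0.1969, 0.2337])]
  knobFIT 292 [0.6636, 0.5385, -0.1947]
side knob [(0.66, [0.5347, -0.191, 0.234])]
  knobFIT 265 [0.6355, 0.538, -0.1917]
```

View pics/wrist7.png

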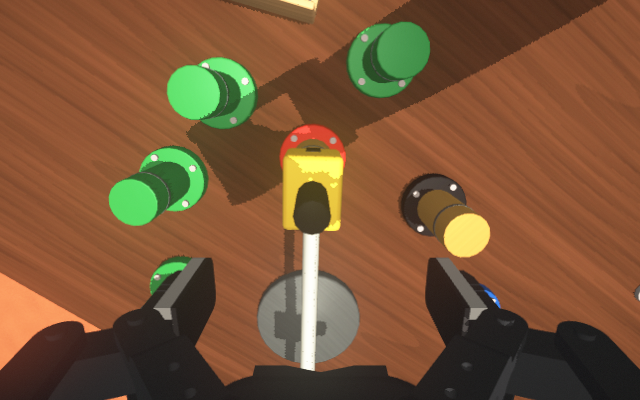

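View pics/side7.png

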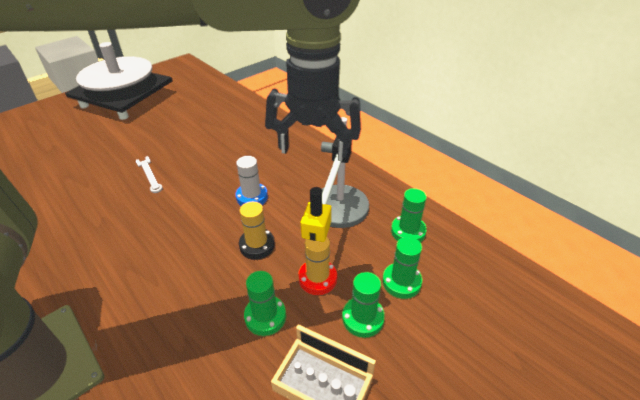

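The head hangs over the red base, and in the wrist view both are centred at column 313. I average a few more looks as a final check.

Run:
```python
from h import *
ref={'boom_knob':(.537,-.193),'red_column':(.54,-.193),'stand':(.737,-.0555)}
for n in ['scene','side','wrist']:
    A={k:[] for k in ref}
    for i in range(12):
        camera(n)
        for t in ref:
            for d in landmark_of(t,n):
                if np.hypot(*(np.array(d['centre'][:2])-ref[t]))<.02 and abs(d['centre'][2]-(.2325 if t=='boom_knob' else 0))<.02: A[t].append(d['centre']);break
    m={t:np.mean(A[t],0) for t in ref}
    a=[np.degrees(np.arctan2(*(m['stand']-m[t])[[1,0]])) for t in('boom_knob','red_column')]
    print(n,{t:m[t].round(4) for t in m},np.round(a,2))
s=sense();print(s['clock'])
```

```text
scene {'boom_knob': array([ 0.5379, -0.1942,  0.2336]), 'red_column': array([ 0.5419, -0.1918, -0.0017]), 'stand': array([ 0.7338, -0.0556,  0.001 ])} [35.28 35.37]
side {'boom_knob': array([ 0.5347, -0.1928,  0.2328]), 'red_column': array([ 0.5363, -0.1922,  0.    ]), 'stand': array([ 0.7379, -0.054 ,  0.0018])} [34.34 34.42]
wrist {'boom_knob': array([ 0.5353, -0.1933,  0.2325]), 'red_column': array([ 0.5427, -0.193 , -0.002 ]), 'stand': array([ 0.7358, -0.0579, -0.0029])} [34.03 34.98]
20.25
```

```bash
python3 -c "
from workcell import *
s=sense();print(s['clock'],s['wrist_force']);print(hand_in())"
```

```text
20.25 [ 0.5612944  -0.86665621  0.82432224]
the job is handed in; nothing more can be done
None
```

I pinched the knob and swung the boom about 27° counter-clockwise until the sensor hung over the brass column in the red base. I then let go, raised the gripper about 70 mm clear of the knob, and handed in at 20.3 s of the 35 s allowed. The other columns, including the green look-alikes, look untouched in the last pictures.

**Swing angle:** I averaged 12 looks from each camera after release. The knob and column directions from the post agree within 0.1° in the scene and side views. The wrist camera puts the knob 0.95° short of the column, about 4 mm. Averaged over the three cameras, the error is about 0.4°, or 1.6 mm along the arc.

**Distance from the post:** the knob reads 2 to 7 mm farther out than the column, depending on the camera. The boom's length is fixed, so that could not be corrected, and the task allows the column 12 mm in radius.

**Forces:** the wrist force was 3 N or less at every reading I took, and near zero at hand-in.

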